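# Put the pickle jars back on their own drip dishes

### The arm

A 6-joint arm with a two-finger parallel gripper is mounted at the origin on the work surface. World frame = base frame: x ahead of the robot, y to its left, z up, the work surface at z = 0. Lengths are in m, angles in rad, forces in N, time in s.
With the tool pointing down it reaches from about 0.375 to 0.825 m from the base axis. Payload 5.5 kg.
Tool frame: the origin (TCP) lies midway between the tips of the shut fingers; the grasp point (between the pads) lies 19 mm behind it (env.grip_depth is the distance from the TCP to the grasp point, in m); z points along the fingers, y is the line along which they close (so a half turn about z gives the same grasp; the last joint's range is limited). The gripper opens to 85 mm and grips with 20 to 120 N. Pads are 22 mm wide; open, the fingers measure 114 mm over their backs; the gripper's body (76 mm by 85 mm) begins 54 mm behind the grasp point. The pads swing forward as they close: fully open they stand 13 mm farther back than shut.
Start: joints at [0, 0.314, -0.047, 1.21, 0, 1.571], TCP at [0.6, -0, 0.231] pointing down, gripper open.
Joint ranges: [-2.67, 2.67], [-0.69, 1.73], [-1.03, 1.25], [-2.08, 2.16], [-1.42, 1.45], [-3.14, 3.14]. Speed limits (rad/s): [2.39, 2.39, 3.01, 3.14, 3.14, 3.14].

### API

Orientations are given as a unit quaternion [w, x, y, z].
In Python, from plant import env, claw, planner, cams, close_job, sensors gives the robot as it stands. Calls block until the motion is done:
- env.goto(position, orientation): joint-space move of the TCP to a pose.
- env.move_linear(position, ori=None, max_speed=0.15): straight line of the TCP; ori=None keeps the orientation; max_speed is the mean speed in m/s.
- env.move_j(angles): joint-space move.
- claw.let_go() and claw.grasp(squeeze=None): open the fingers fully, or close them until they stop; squeeze is the grip in N (None keeps the last).
- env.dwell(seconds).
- planner.solve_ik(position, orientation): joint angles nearest the present ones, or None.
- cams.snapshot(name): name is "scene" or "side" or "wrist"; returns the picture (400x640x3 uint8, red, green, blue); there is no depth.
- cams.calibration(name): a dict with "vfov" (degrees; the focal length in pixels is half the picture's height over the tangent of half this angle, whatever the lens; pixels are square), "cx", "cy" (the principal point, pixels), "origin" and "orientation" of the camera in the world. Camera axes: x right, y down, z forward; pixel columns grow to the right and rows downward; lengths in m; the calibration is good to about 2 mm. A picture is of the moment at which its call begins: read the wrist's pose just before it. calibration takes no time and is no camera call; for the wrist camera it gives the pose at the moment of the call.
A pose or a line that the arm cannot do raises env.MotionError and nothing moves.
- close_job(): hands the job in; it is judged then, once.
Readings, each from a call of its own:
- sensors.read_t(): time.
- sensors.read_joints(): joint angles.
- sensors.read_dq(): joint speeds.
- sensors.read_tau(): joint torques, N m.
- sensors.read_eef_pos(): TCP position.
- sensors.read_tcp_rot(): TCP orientation.
- sensors.read_wrist_force(): force on the tool from outside, world axes, zero at the start.
- sensors.read_wrist_torque(): the same for the moment, N m.
- sensors.read_grip_width(): opening from 0.0 (shut) to 1.0 (fully open).
- sensors.read_grasp_force(): force on a finger pad.
Only numpy, scipy, OpenCV 4.12 (cv2) and the standard library are available. Lean on these libraries where they do the work, as an engineer would, in place of code of your own. Each camera call takes 0.05 s, during which the arm holds its last target. There are 200 camera calls.

### The job

The three pickle jars were put back on the wrong drip dishes after the slab was wiped: swap them round until each jar stands upright and flat on the floor of the dish that fits it, large in large, middle in middle, small in small. All the dishes are taken, so on the way park a jar on the empty bamboo trivet, standing there by itself. They are glass: set them down instead of dropping them, do not tip them or knock them together, and leave the dishes, trivet, pot lid and spoon where they are.

Things in the scene. Friction and masses are not known exactly. Their poses are not given: they have to be found in the camera images.
- jar_large_center (a point): The large pickle jar: glass, shouldered, steel screw cap. 140 mm tall, flat-bottomed body 102 mm across; cap 62 mm across, 20 mm high, at the very top (grip it here from above), narrower neck below it, shoulder from 34 mm below the top. Point: on the axis, half-way up, 70 mm above the bottom; z up. About 0.7 kg. Starts perched on the middle dish's brim.
- jar_middle_center (a point): The middle pickle jar: glass, shouldered, steel screw cap. 114 mm tall, flat-bottomed body 74 mm across; cap 50 mm across, 18 mm high, at the very top (grip it here from above), narrower neck below it, shoulder from 32 mm below the top. Point: on the axis, half-way up, 57 mm above the bottom; z up. About 0.4 kg. Starts perched on the small dish's brim.
- jar_small_center (a point): The small pickle jar: glass, shouldered, steel screw cap. 90 mm tall, flat-bottomed body 46 mm across; cap 38 mm across, 16 mm high, at the very top (grip it here from above), narrower neck below it, shoulder from 28 mm below the top. Point: on the axis, half-way up, 45 mm above the bottom; z up. About 0.14 kg. Starts on the large dish's floor.
- dish_large: The large drip dish, where the large jar belongs: a loose round white stoneware saucer, flat floor 120 mm across inside, 148 mm over its flat 14 mm brim; floor 6 mm and brim 18 mm above the slab. The large jar fits in with about 9 mm to spare all round. Origin: centre of its underside; z up.
- dish_middle: The middle drip dish, where the middle jar belongs: a loose round white stoneware saucer, flat floor 90 mm across inside, 118 mm over its flat 14 mm brim; floor 6 mm and brim 18 mm above the slab. The middle jar fits in with about 8 mm to spare all round. Origin: centre of its underside; z up.
- dish_small: The small drip dish, where the small jar belongs: a loose round white stoneware saucer, flat floor 62 mm across inside, 90 mm over its flat 14 mm brim; floor 6 mm and brim 18 mm above the slab. The small jar fits in with about 8 mm to spare all round. Origin: centre of its underside; z up.
- trivet: The empty bamboo trivet: a loose round mat of parallel bamboo strips, 140 mm in diameter, its flat top 12 mm above the slab. The origin is the centre of its underside; z up. Any of the jars can stand on it.
- pot_lid: A stainless steel pot lid lying on the slab, 160 mm in diameter, 44 mm high with its black knob. Not to be disturbed. The origin is the centre of its underside.
- spoon: A flat bamboo spoon 197 mm long, 43 mm across its bowl, 9 mm high, lying on the slab with its handle along its own -x. Not to be disturbed. The origin is near the middle of its length, on the slab.
There are look-alikes about, which are no part of the job. Leave any blue or purple look-alike of the part that bears jar_large_center alone.

How it is judged:
On the way:
1. one of the jars stands on the trivet, let go and still (((horizontal distance between jar_large_center and trivet below 0.035 m and z of jar_large_center in the frame of trivet below 0.087 m and angle between jar_large_center's own z axis and vertical below 0.1 rad and contact force between jar_large and trivet above 0.5 N and contact force between jar_large and the fingers below 0.2 N and linear speed of jar_large below 0.03 m/s) or (horizontal distance between jar_middle_center and trivet below 0.035 m and z of jar_middle_center in the frame of trivet below 0.074 m and angle between jar_middle_center's own z axis and vertical below 0.1 rad and contact force between jar_middle and trivet above 0.5 N and contact force between jar_middle and the fingers below 0.2 N and linear speed of jar_middle below 0.03 m/s) or (horizontal distance between jar_small_center and trivet below 0.035 m and z of jar_small_center in the frame of trivet below 0.062 m and angle between jar_small_center's own z axis and vertical below 0.1 rad and contact force between jar_small and trivet above 0.5 N and contact force between jar_small and the fingers below 0.2 N and linear speed of jar_small below 0.03 m/s))), for 0.2 s.
At the end, for the whole second after the job is handed in: Each jar stands released, at rest and upright (within 0.08 rad) on the floor of the dish of its own size: its centre within 13 mm of the dish's centre and its bottom no more than 5 mm above the dish's floor, so inside the brim and not perched on it (horizontal distance between jar_large_center and dish_large below 0.013 m and z of jar_large_center in the frame of dish_large below 0.081 m and angle between each of jar_large_center, jar_middle_center, jar_small_center's own z axis and vertical below 0.08 rad and linear speed of each of jar_large, jar_middle, jar_small below 0.02 m/s and horizontal distance between jar_middle_center and dish_middle below 0.013 m and z of jar_middle_center in the frame of dish_middle below 0.068 m and horizontal distance between jar_small_center and dish_small below 0.013 m and z of jar_small_center in the frame of dish_small below 0.056 m); the robot touches nothing.
It fails at once if a jar is tipped over (leans more than 30 degrees) (angle between any of jar_large_center, jar_middle_center, jar_small_center's own z axis and vertical above 0.52 rad).
It fails at once if a jar is dropped (falls freely from more than about 15 mm) ((contact force between jar_large and the fingers below 0.2 N and linear speed of jar_large above 0.55 m/s) or (contact force between jar_middle and the fingers below 0.2 N and linear speed of jar_middle above 0.55 m/s) or (contact force between jar_small and the fingers below 0.2 N and linear speed of jar_small above 0.55 m/s)).
It fails at once if two jars knock together (more than 3 N) (contact force between jar_large and jar_middle above 3 N or contact force between any of jar_large, jar_middle and jar_small above 3 N).
It fails at once if a dish or the trivet is shifted by more than 30 mm (distance of any of dish_large, dish_middle, dish_small, trivet from where it was at the start of the episode above 0.03 m).
It fails at once if the pot lid or the spoon is shifted by more than 20 mm (distance of any of pot_lid, spoon from where it was at the start of the episode above 0.02 m).
It also fails if it takes over 125 s, if anything falls off the work surface, if the arm or the gripper's body presses on something with over 40 N, if the wrist force passes 120 N, or if a joint passes its speed limit or range.

## Working session

There is one attempt and no reset: what is moved stays moved. The work goes in short steps, each a Python script; the robot and the scene stay as the last script left them, time stands still between calls to the robot, and variables do not carry over. Pictures are saved under pics/ and viewed, at most 14 in all, crops included, and the job is handed in when it is done.

```bash
ls; mkdir -p pics; python3 - <<'E'
from plant import cams,sensors
import cv2,numpy as np
for n in ["scene","side","wrist"]:
    c=cams.calibration(n); im=cams.snapshot(n); cv2.imwrite(f"pics/{n}0.png",im[:,:,::-1]); print(n,c)
print(sensors.read_t())
E
```

```text
pics
scene {'vfov': 52.12469252704649, 'cx': 320.127287914739, 'cy': 207.8029548470287, 'origin': array([1.13103474, 0.8076408 , 0.77960696]), 'orientation': array([-0.13176773,  0.26696451,  0.83779273, -0.45767954])}
side {'vfov': 51.26692418982802, 'cx': 320.3854546074775, 'cy': 196.45808281880778, 'origin': array([ 0.02026567, -0.96780521,  0.96743428]), 'orientation': array([-0.40219827,  0.87078608, -0.26086123,  0.10917677])}
wrist {'vfov': 62.30054784792136, 'cx': 323.7686092677433, 'cy': 201.75121126759507, 'origin': array([0.59921651, 0.08098581, 0.37322296]), 'orientation': array([ 1.57499538e-01,  9.87518914e-01,  3.38484727e-04, -4.17981296e-04])}
0.15
```

View pics/scene0.png

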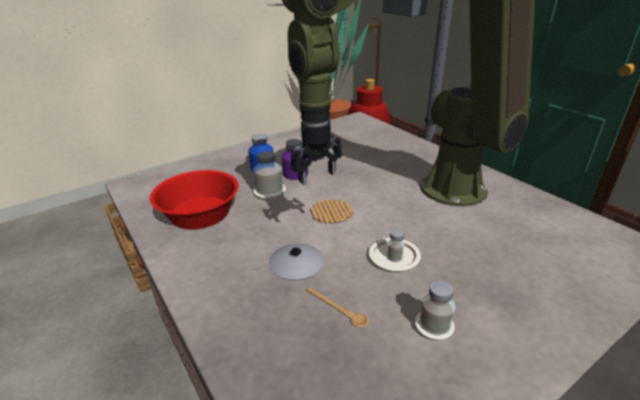

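View pics/side0.png

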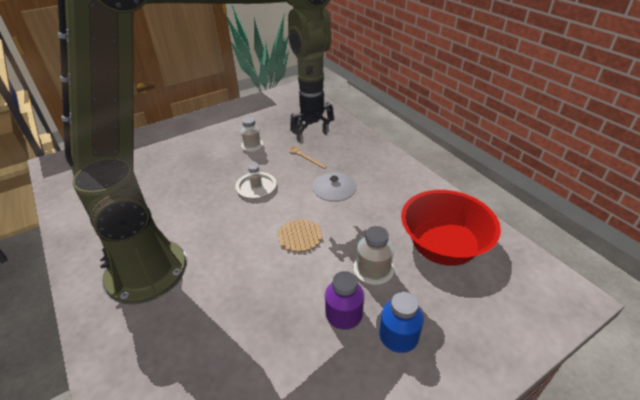

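Candidates for the large jar (side view): grey clear jar on a white dish (375,257), purple look-alike (345,300) and blue look-alike (402,320). I choose the clear one on the white dish. The middle jar is at scene (437,310), the small jar at (395,247), the trivet at (332,211), and the lid, spoon and red bowl are obstacles.

```bash
cat > h.py <<'E'
from plant import env, claw, planner, cams, close_job, sensors
import numpy as np, cv2
from scipy.spatial.transform import Rotation as R
def ray(c,u,v):
    f=200/np.tan(np.radians(c["vfov"]/2))
    d=R.from_quat(np.roll(c["orientation"],-1)).apply([(u-c["cx"])/f,(v-c["cy"])/f,1])
    return np.array(c["origin"]),d
def onz(c,u,v,z):
    o,d=ray(c,u,v); return (o+d*(z-o[2])/d[2])[:2]
def proj(c,p):
    f=200/np.tan(np.radians(c["vfov"]/2))
    q=R.from_quat(np.roll(c["orientation"],-1)).inv().apply(np.array(p)-c["origin"])
    return np.array([c["cx"]+f*q[0]/q[2],c["cy"]+f*q[1]/q[2]])
def down(yaw):  # tool z down, tool y (closing line) turned by yaw from start's
    q=R.from_euler('z',yaw)*R.from_quat(np.roll(Q0,-1)); return np.roll(q.as_quat(),1)
Q0=np.array(eval(open('q0').read()))
E
python3 - <<'E'
from plant import sensors
q=sensors.read_tcp_rot(); open('q0','w').write(str([float(x) for x in q])); print(q)
from h import *
S,D=cams.calibration("scene"),cams.calibration("side")
P={"capL":(.158,(264,156),(377,235)),"capM":(.132,(441,288),(249,122)),"capS":(.096,(397,235),(254,168)),
"trivet":(.012,(332,211),(301,236)),"dL":(.018,(394,253),(256,186)),"dS":(.018,(435,323),(252,144)),"dM":(.018,(269,188),(374,268)),
"purple":(.14,(293,146),(345,282)),"blue":(.14,(260,139),(405,304)),"lidknob":(.044,(296,251),(335,180)),
"spoon":(.005,(338,307),(308,158)),"bowl":(.08,(195,190),(450,225))}
for k,(z,a,b) in P.items(): print(k,onz(S,*a,z).round(3),onz(D,*b,z).round(3))
print(R.from_quat(np.roll(q,-1)).as_matrix().round(2).tolist())
E
```

```text
[-4.68988835e-04  7.07117238e-01  7.07096011e-01 -4.71407317e-04]
capL [ 0.571 -0.373] [ 0.556 -0.388]
capM [0.55  0.408] [0.543 0.386]
capS [0.457 0.176] [0.445 0.15 ]
trivet [ 0.456 -0.131] [ 0.451 -0.153]
dL [0.447 0.162] [0.441 0.148]
dS [0.548 0.408] [0.549 0.404]
dM [ 0.558 -0.387] [ 0.559 -0.386]
purple [ 0.428 -0.417] [ 0.403 -0.456]
blue [ 0.496 -0.551] [ 0.482 -0.585]
lidknob [0.687 0.014] [ 0.678 -0.011]
spoon [0.696 0.224] [0.696 0.205]
bowl [ 0.814 -0.43 ] [ 0.815 -0.421]
[[0.0, 1.0, -0.0], [1.0, -0.0, -0.0], [-0.0, -0.0, -1.0]]
```

View pics/wrist0.png

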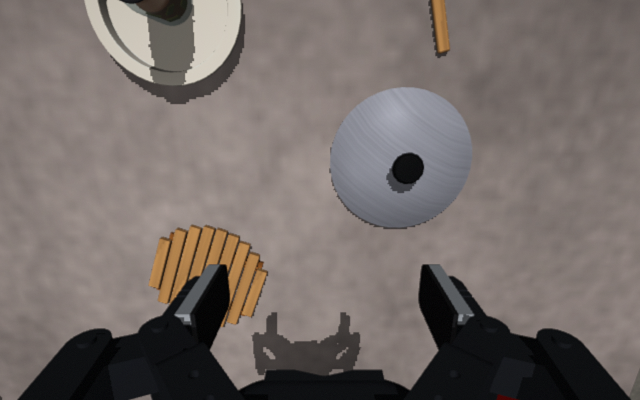

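```bash
python3 - <<'E'
from h import *
import pickle
print(env.grip_depth, sensors.read_grip_width())
out={}
for k,p in {"S":(.445,.155),"T":(.453,-.142),"L":(.56,-.385),"M":(.548,.398)}.items():
    pos=[p[0],p[1]+.035,.30]
    env.goto(pos,down(0)); env.dwell(.2)
    c=cams.calibration("wrist"); im=cams.snapshot("wrist"); out[k]=(c,im)
    print(k,sensors.read_t(),sensors.read_eef_pos())
pickle.dump(out,open("look.pkl","wb"))
cv2.imwrite("pics/look.png",cv2.resize(np.vstack([np.hstack([out["S"][1],out["T"][1]]),np.hstack([out["L"][1],out["M"][1]])]),(800,500))[:,:,::-1])
E
```

```text
0.0187 1.001801421890169
S 1.4 [0.44554266 0.1892443  0.29944944]
T 2.7917 [ 0.45324918 -0.10609478  0.29997483]
L 4.075 [ 0.56017119 -0.34881741  0.30083983]
M 7.0833 [0.54831153 0.43257404 0.30003377]
```

View pics/look.png

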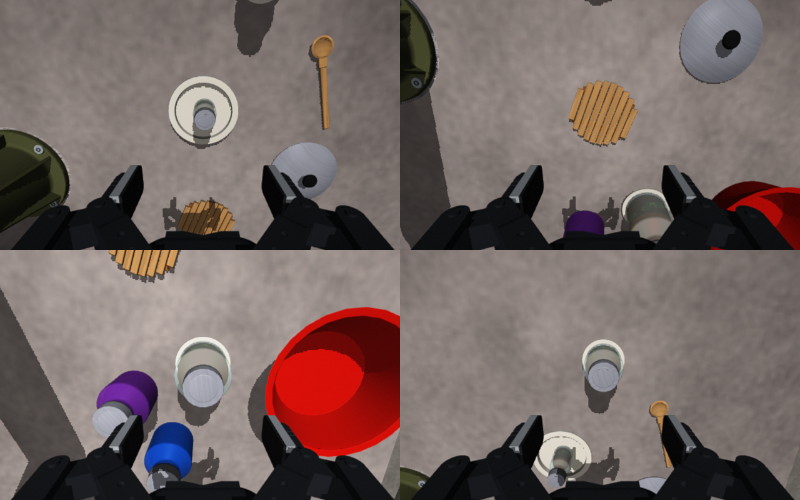

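```bash
cat >> h.py <<'E'
from scipy.optimize import least_squares
def fitcirc(P,r):
    return least_squares(lambda x:np.hypot(*(P-x).T)-r,P.mean(0),loss="soft_l1",f_scale=.001)
def mask_circ(c,im,m,z,r,guess):
    """largest blob of the mask near guess -> hull -> plane z -> circle of radius r"""
    g=proj(c,[*guess,z]); cs,_=cv2.findContours(m.astype(np.uint8),cv2.RETR_EXTERNAL,cv2.CHAIN_APPROX_NONE)
    cs=[k for k in cs if cv2.contourArea(k)>40 and abs(cv2.pointPolygonTest(k,tuple(map(float,g)),True))<60]
    pts=cv2.convexHull(np.vstack(cs))[:,0]
    f=fitcirc(np.array([onz(c,*p,z) for p in pts]),r)
    return f.x,np.median(abs(f.fun))
def white(im): return (im.min(2)>165)&(im[:,:,0].astype(int)>=im[:,:,2])
def capmask(im): 
    i=im.astype(int); return (i[:,:,2]-i[:,:,0]>8)&(i[:,:,2]>90)&(i[:,:,0]>60)
def wood(im):
    i=im.astype(int); return (i[:,:,0]-i[:,:,2]>50)&(i[:,:,1]-i[:,:,2]>20)
E
python3 - <<'E'
from h import *
import pickle
o=pickle.load(open("look.pkl","rb"))
D={"S":(.148/2,.096,.019,(.445,.155)),"L":(.059,.158,.031,(.56,-.385)),"M":(.045,.132,.025,(.548,.398))}
tiles=[]
for k,(rd,zc,rc,g) in D.items():
    c,im=o[k]; vis=im.copy()
    for nm,m,z,r in (("dish",white(im),.018,rd),("cap",capmask(im),zc,rc)):
        try:
            x,e=mask_circ(c,im,m,z,r,g); print(k,nm,x.round(4),e.round(4))
            for t in np.linspace(0,6.28,60):
                u,v=proj(c,[x[0]+r*np.cos(t),x[1]+r*np.sin(t),z]); cv2.circle(vis,(int(u+.5),int(v+.5)),0,(255,0,0),-1)
        except Exception as ex: print(k,nm,ex)
    q=im[190:210,320:330].reshape(-1,3); print(np.median(q,0))
    tiles.append(cv2.resize(vis[110:280,230:420],(380,340)))
c,im=o["T"]; print("T",mask_circ(c,im,wood(im),.012,.07,(.453,-.142)))
vis=im.copy(); vis[wood(im)]=(0,255,0); tiles.append(cv2.resize(vis[110:280,230:420],(380,340)))
cv2.imwrite("pics/fit.png",cv2.resize(np.vstack([np.hstack(tiles[:2]),np.hstack(tiles[2:])]),(664,594))[:,:,::-1])
E
```

```text
S dish [0.4464 0.1632] 0.0009
S cap [0.4485 0.1689] 0.0009
[133. 135. 144.]
L dish [ 0.5607 -0.3809] 0.0002
L cap [ 0.5592 -0.3784] 0.0013
[170. 172. 183.]
M dish [0.5493 0.4087] 0.0002
M cap [0.5485 0.4109] 0.0007
[146. 148. 158.]
T (array([ 0.45289504, -0.13864809]), np.float64(0.0021554589638861504))
```

View pics/fit.png

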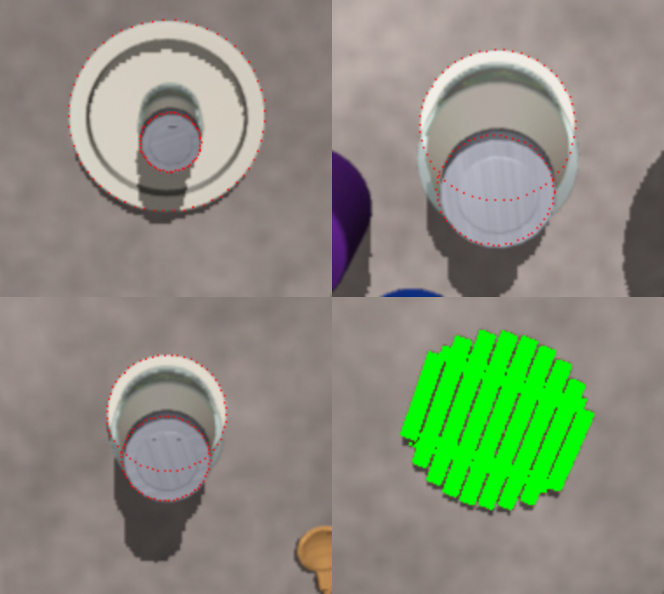

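The four dish and cap fits lie on the outlines: the clear large jar is centred at crop (497,190), and the trivet mask is clean. All four poses are known, so I start with small → trivet.

```bash
cat >> h.py <<'E'
H={"L":.140,"M":.114,"S":.090}; TOPOFF={"L":.034,"M":.0315,"S":.028}; SQ={"L":80,"M":60,"S":40}
ZT=.29
def pick(j,xy,zbot):
    q=down(0); z=zbot+H[j]-TOPOFF[j]
    env.goto([*xy,ZT],q); env.dwell(.2); env.move_linear([*xy,z+.03],q,.15); env.move_linear([*xy,z],q,.05)
    claw.grasp(SQ[j]); w=sensors.read_grip_width(); f0=sensors.read_wrist_force()[2]
    env.move_linear([*xy,z+.02],q,.05); env.dwell(.2)
    print("pick",j,"w",round(w,3),"w2",round(sensors.read_grip_width(),3),"dF",round(sensors.read_wrist_force()[2]-f0,2),"grip",sensors.read_grasp_force(),"t",sensors.read_t())
    env.move_linear([*xy,ZT],q,.15)
def place(j,xy,zbot):
    q=down(0); z=zbot+H[j]-TOPOFF[j]
    env.move_linear([*xy,ZT],q,.2); env.dwell(.3)
    env.move_linear([*xy,z+.03],q,.12); env.move_linear([*xy,z+.006],q,.04); env.dwell(.3)
    f0=np.mean([sensors.read_wrist_force()[2] for _ in range(3)]); dz=.006
    while dz>-.006:
        dz-=.001; env.move_linear([*xy,z+dz],q,.02); env.dwell(.05)
        f=sensors.read_wrist_force()[2]-f0
        if f>2+0*dz or (j=="S" and f>1): break
    print("place",j,"dz",round(dz,4),"f",round(f,2),sensors.read_eef_pos(),"F",sensors.read_wrist_force().round(1))
    claw.let_go(); env.dwell(.3); env.move_linear([*xy,z+.04],q,.06); env.move_linear([*xy,ZT],q,.2)
    print("t",sensors.read_t())
E
python3 - <<'E'
from h import *
pick("S",(.4485,.1689),.006)
cv2.imwrite("pics/s1.png",cams.snapshot("side")[:,:,::-1])
E
```

```text
pick S w 0.429 w2 0.427 dF -4.85 grip 40.07725238800049 t 11.8167
```

View pics/s1.png

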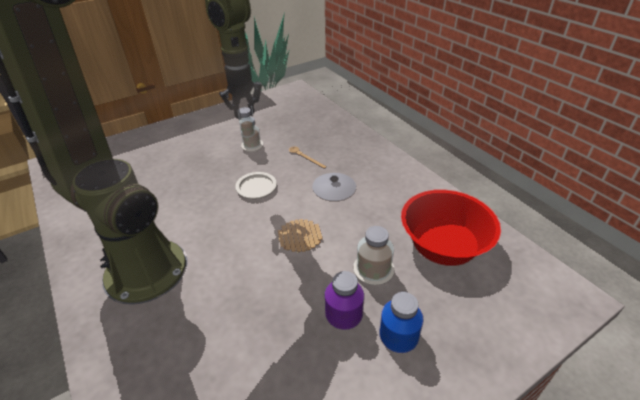

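The large dish is empty at (256,186), and the small jar hangs in the gripper, in line with the middle jar at about (245,120). Now I set it on the trivet.

```bash
python3 - <<'E'
from h import *
import pickle
place("S",(.453,-.139),.012)
env.goto([.453,-.105,.30],down(0)); env.dwell(.2)
c=cams.calibration("wrist"); im=cams.snapshot("wrist")
x,e=mask_circ(c,im,capmask(im),.102,.019,(.453,-.139)); print("S on trivet",x,e)
cv2.imwrite("pics/s2.png",im[:,:,::-1])
E
```

```text
place S dz 0.0 f 5.07 [ 0.45331217 -0.13912336  0.07436935] F [-1.2  0.1  3.5]
t 22.6
S on trivet [ 0.45301995 -0.1397503 ] 0.0008576778993154635
```

View pics/s2.png

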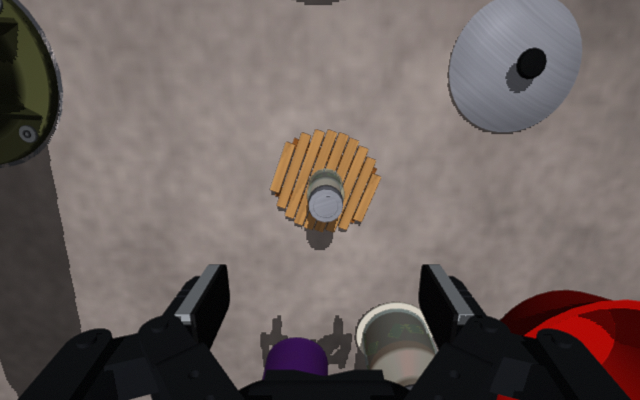

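Small jar upright at the trivet's middle, cap at (325,204), within 1 mm of the commanded point. Next: large.

```bash
python3 - <<'E'
from h import *
env.goto([.446,.195,.30],down(0)); env.dwell(.2)
c=cams.calibration("wrist"); im=cams.snapshot("wrist")
d,e=mask_circ(c,im,white(im),.018,.074,(.4464,.1632)); print("dL",d,e)
if np.hypot(*(d-[.4464,.1632]))>.004: raise SystemExit("moved?")
pick("L",(.5592,-.3784),.018)
w=sensors.read_grip_width()
if w<.6: raise SystemExit("no grip")
place("L",d,.006)
env.goto([d[0],d[1]+.035,.30],down(0)); env.dwell(.2)
c=cams.calibration("wrist"); im=cams.snapshot("wrist")
print("cap",mask_circ(c,im,capmask(im),.146,.031,d),"dish",mask_circ(c,im,white(im),.018,.074,d))
cv2.imwrite("pics/s3.png",im[:,:,::-1])
env.goto([.56,-.345,.30],down(0)); env.dwell(.2)
c=cams.calibration("wrist"); im=cams.snapshot("wrist")
print("dM",mask_circ(c,im,white(im),.018,.059,(.5607,-.3809)),sensors.read_t())
E
```

```text
dL [0.44662434 0.16350085] 0.0008577905384582474
pick L w 0.702 w2 0.702 dF -11.59 grip 87.7635133266449 t 29.7333
place L dz 0.0 f 13.3 [0.44694876 0.16369126 0.11282256] F [-1.4 -1.5  5.9]
t 40.6417
cap (array([0.4477012 , 0.16240578]), np.float64(0.0006948391208326868)) dish (array([0.44644395, 0.16268862]), np.float64(0.0004826922435674577))
dM (array([ 0.56074338, -0.3807309 ]), np.float64(0.0002690246006892272)) 43.4167
```

View pics/s3.png

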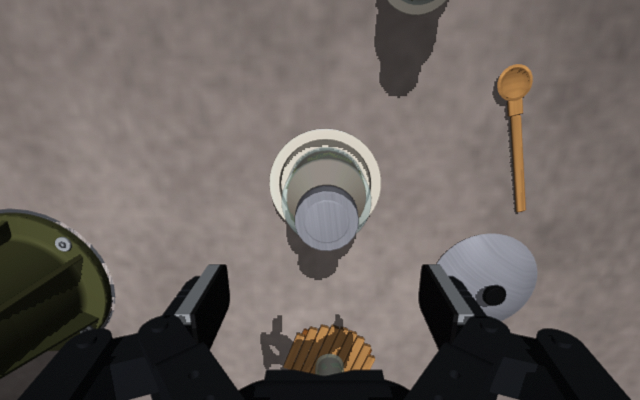

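The large jar stands inside its dish's brim, cap at (325,218), and the set-down height matches the floor. Next, middle then small.

```bash
cat > m.py <<'E'
from h import *
def look(p):
    env.goto([p[0],p[1]+.035,.30],down(0)); env.dwell(.2)
    return cams.calibration("wrist"),cams.snapshot("wrist")
def check(j,zc,rc,d,rd):
    c,im=look(d); print(j,"cap",mask_circ(c,im,capmask(im),zc,rc,d),"dish",mask_circ(c,im,white(im),.018,rd,d)); return im
pick("M",(.5485,.4109),.018)
if sensors.read_grip_width()<.45: raise SystemExit("no grip")
dM=(.5607,-.3807)
place("M",dM,.006)
a=check("M",.120,.025,dM,.059)
c,im=look((.5493,.4087)); dS,e=mask_circ(c,im,white(im),.018,.045,(.5493,.4087)); print("dS",dS,e)
if np.hypot(*(dS-[.5493,.4087]))>.005: raise SystemExit("moved?")
pick("S",(.4530,-.1395),.012)
if sensors.read_grip_width()<.3: raise SystemExit("no grip")
place("S",dS,.006)
b=check("S",.096,.019,dS,.045)
cv2.imwrite("pics/s4.png",cv2.resize(np.hstack([a,b]),(800,250))[:,:,::-1])
cv2.imwrite("pics/s5.png",cams.snapshot("side")[:,:,::-1]); print(sensors.read_t())
E
python3 m.py
```

```text
pick M w 0.571 w2 0.567 dF -8.31 grip 62.449525594711304 t 49.4333
place M dz 0.0 f 4.92 [ 0.56095756 -0.38089264  0.08912319] F [-1.2  1.   0.8]
t 62.0833
M cap (array([ 0.56036957, -0.38016908]), np.float64(0.0008938311613914153)) dish (array([ 0.56072877, -0.38080434]), np.float64(0.00022978602892701622))
dS [0.54932118 0.40926467] 0.0005594509476696125
pick S w 0.433 w2 0.43 dF -4.04 grip 40.07779777050018 t 71.3583
place S dz 0.0 f 4.98 [0.5495541  0.40945275 0.06843914] F [ 0.5 -0.7  3.7]
t 83.3667
S cap (array([0.54982859, 0.40965793]), np.float64(0.0008432373725852892)) dish (array([0.54921736, 0.40909498]), np.float64(0.0004652941439928851))
83.9417
```

View pics/s4.png

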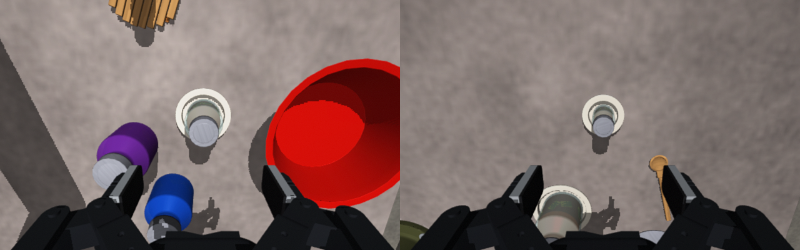

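View pics/s5.png

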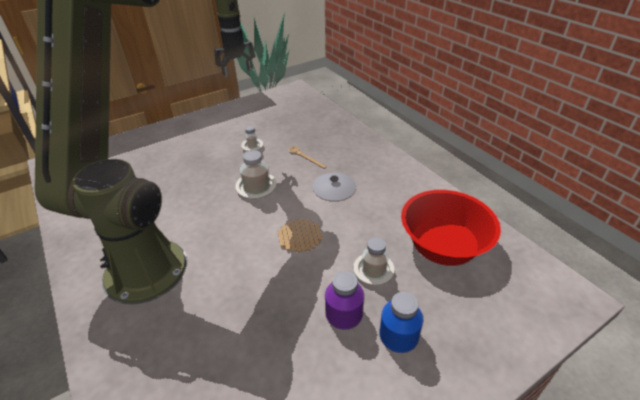

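All three jars stand in their own dishes: large (256,178), middle (375,262), small (252,142). The trivet is empty, and the lid and spoon have not moved.

```bash
python3 -c "
from plant import close_job
print(close_job())"
```

```text
the job is handed in; nothing more can be done
None
```

The job is handed in: each jar stands upright in its own dish, within about 1.5 mm of centre by the wrist camera, at 84 s of the 125 s allowed; `close_job()` returned no verdict.

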